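# Roll the specimen tube label-up and scan it

### The arm

A 6-joint arm with a two-finger parallel gripper is mounted at the origin on the work surface. World frame = base frame: x ahead of the robot, y to its left, z up, the work surface at z = 0. Lengths are in m, angles in degrees, forces in N, time in s.
With the tool pointing down it reaches from about 0.325 to 0.775 m from the base axis. Payload 5.5 kg.
Tool frame: the origin (TCP) lies at the centre of the arm's flange, where the gripper is bolted on; the fingertips stand 182 mm ahead of it and the grasp point (between the pads) lies 163 mm ahead of it; z points along the fingers, y is the line along which they close (so a half turn about z gives the same grasp; the last joint's range is limited). The gripper opens to 88 mm and grips with 3 to 60 N. Pads are 20 mm wide; open, the fingers measure 115 mm over their backs; the gripper's body (75 mm by 178 mm) begins 61 mm behind the grasp point.
Start: joints at [-70.056, 5.22, 70.514, -0, 104.267, -3.249], TCP at [0.236, -0.552, 0.405] pointing down, gripper open.
Joint ranges: [-164.24, 164.24], [-49.07, 125.15], [9.68, 141.18], [-86.29, 266.29], [3.28, 154.24], [-151.56, 151.56]. Speed limits (degrees/s): [147.25, 147.25, 172.46, 180, 180, 180].

### API

Orientations are given as [roll, pitch, yaw] about the fixed x, y, z axes, in that order (R = Rz(yaw) Ry(pitch) Rx(roll)).
In Python, from station import r gives the robot as it stands. The module is installed in compiled form; this text tells all that it offers. Calls block until the motion is done:
- r.reach(position, orientation): joint-space move of the TCP to a pose.
- r.servo_line(position, rotation=None, speed=0.15): straight line of the TCP; rotation=None keeps the orientation; speed is the mean speed in m/s.
- r.move_joints(angles): joint-space move.
- r.let_go() and r.grab(squeeze=None): open the fingers fully, or close them until they stop; squeeze is the grip in N (None keeps the last).
- r.wait(seconds).
- r.inverse_kinematics(position, orientation): joint angles nearest the present ones, or None.
- r.sense(): the state.
- r.snapshot(name): name is "scene" or "side" or "wrist"; returns a dict with "frame" (480x640x3 uint8, red, green, blue), "fx", "fy", "cx", "cy" (pixels), "R" (3x3) and "t" (3): a world point X has camera coordinates R X + t. Camera axes: x right, y down, z forward; pixel columns grow to the right and rows downward; lengths in m; the calibration is good to about 2 mm. A picture is of the moment at which its call begins. There is no depth.
A pose or a line that the arm cannot do raises r.IKError and nothing moves.
- r.hand_in(): hands the job in; it is judged then, once.
The state is a dict: "clock": time; "joints": joint angles; "joint_vel": joint speeds; "joint_torque": joint torques, N m; "tcp_pos": TCP position; "orientation": TCP orientation; "contact_force": force on the tool from outside, world axes, zero at the start; "torque": the same for the moment, N m; "opening": finger opening in m; "gripper_force": force on a finger pad.
Only numpy, scipy, OpenCV 4.12 (cv2) and the standard library are available. Lean on these libraries where they do the work, as an engineer would, in place of code of your own. Each camera call takes 0.05 s, during which the arm holds its last target. There are 200 camera calls.

### The job

Check in the specimen tube: roll it across the mat, never lifting it off, until it lies at rest wholly on the green half with its barcode label facing straight up, and let go of it. Then take the barcode scanner, hold it steady for a good second about 6 cm above the label, its window looking straight down at the label's middle without touching the tube, and put the scanner back on its stand as you found it. Leave the tube lying label-up on the green half, and do not disturb anything else on the bench.

Things in the scene. Friction and masses are not known exactly. Their poses are not given: they have to be found in the camera images.
- tube: Sealed amber specimen tube with black end caps, a plain cylinder 36 mm in diameter and 120 mm long, about 0.22 kg, lying on the mat. Origin at the middle of its axis, 18 mm above the mat; its own x axis runs along the tube. It rolls without sliding, 113 mm to a full turn. A yellow sleeve round its middle carries the label and turns with the tube.
- label (a point): Centre of the white barcode label (52 mm along the tube, 22 mm round it, black bars) on the tube's yellow sleeve, 18 mm from the tube's axis. z points straight out of the label, x along the tube. Round the sleeve from the label, seen in this frame: a red line on the +y side, a blue line on the -y side (a quarter turn off each), and a black line exactly facing away from the label.
- mat: Black checking mat, fixed to the bench, 240 mm (its x) by 370 mm (its y), 6 mm thick; origin at the centre of its underside. Its two printed halves lie side by side along its y.
- scan_zone: Green half of the mat, 220 mm (its x) by 175 mm (its y), a flat print; origin at its centre on the mat's top, 6 mm above the bench. Its axes are parallel to the mat's. It can be either half of the mat.
- intake_zone: Grey half of the mat, same size as the green one, 180 mm from it along the mat's y; origin at its centre on the mat's top. The tube starts here.
- scanner: Loose handheld barcode scanner, 0.16 kg, shaped like an upside-down L: a level grey handle with an orange trigger, and a white head (48 by 44 mm, 60 mm tall) that looks straight down. Origin at the centre of the red window in the head's underside; z points up, against the beam; the handle runs from the head to -x, its end 153 mm from the window's centre; overall height 78 mm.
- scanner_window (a point): Centre of the scanner's red window (the origin of scanner, same axes). The beam leaves along -z.
- scanner_grip (a point): Middle of the free part of the scanner's handle: 66 mm behind the window (-x) and 65 mm above it. The handle is 30 mm wide (y) and 26 mm tall here, with 44 mm of free air below it on the stand.
- stand: Black scanner stand, fixed: a plate 200 mm (x) by 85 mm (y), 8 mm thick, and at its -x end a block 44 by 44 mm that rises to 60 mm above the bench (centre at x = -68 mm), which carries the handle's end. Origin at the centre of the plate's underside. The scanner at home stands with its window on the plate at x = 66 mm, y = 0, its handle's end on the block.
- pencil_pot: Bystander: blue square pot 75 mm wide, 90 mm tall, with pencils to 165 mm. Origin: centre of its underside.
- petri_dish: Bystander: red and clear petri dish, 50 mm in diameter, 14 mm tall, near the mat's far (+x) edge. Origin: centre of its underside.
- eraser: Bystander: white and blue eraser, 24 by 50 by 16 mm, near the mat's far (+x) edge. Origin: centre of its underside.
- mug: Bystander: blue mug, 76 mm in diameter, 85 mm tall, beyond the mat. Origin: centre of its underside.
- glue: Bystander: small yellow glue bottle, 34 mm in diameter, 75 mm tall, beyond the mat. Origin: centre of its underside.
- flask: Bystander: white drinking bottle, 60 mm in diameter, 170 mm tall, beyond the mat. Origin: centre of its underside.
- stapler: Bystander: red and black stapler, 130 mm long, 34 mm wide, 36 mm tall, beyond the mat, to the robot's right. Origin: centre of its underside.
There are look-alikes about, which are no part of the job. What is shaped like the stand but pink is not meant. What is shaped like the tube but turquoise is not meant.

How it is judged:
By the outcome, as a careful person would: the job done as asked, in the order asked, and still so for the second after the job is handed in, with the robot touching nothing.
It also fails if it takes over 69 s, if anything falls off the work surface, if the arm or the gripper's body presses on something with over 40 N, if the wrist force passes 120 N, or if a joint passes its speed limit or range.

## Working session

There is one attempt and no reset: what is moved stays moved. The work goes in short steps, each a Python script; the robot and the scene stay as the last script left them, time stands still between calls to the robot, and variables do not carry over. Pictures are saved under pics/ and viewed, at most 13 in all, crops included, and the job is handed in when it is done.

```bash
mkdir -p pics; python3 - <<'E'
from station import r
import cv2,numpy as np
for n in("scene","side"):
    s=r.snapshot(n); cv2.imwrite(f"pics/{n}0.png",s["frame"][:,:,::-1])
    np.savez(f"{n}0.npz",**s)
    print(n,s["fx"],s["cx"],s["cy"],(-np.array(s["R"]).T@s["t"]).round(3),np.array(s["R"]).round(2).tolist())
st=r.sense();print(st)
E
```

```text
scene 437.34106037449226 308.4973668560655 245.92900746165603 [ 1.027 -0.158  0.931] [[0.26, 0.96, 0.01], [0.82, -0.22, -0.53], [-0.51, 0.14, -0.85]]
side 556.5498319898031 325.94001776544116 245.58771460126613 [0.299 0.823 0.782] [[-0.96, -0.28, -0.02], [-0.16, 0.61, -0.78], [0.23, -0.74, -0.63]]
{'clock': 0.1, 'joints': array([-7.00552845e+01,  5.25873487e+00,  7.05730838e+01,  5.69335525e-05,
        1.04267280e+02, -3.24836369e+00]), 'joint_vel': array([ 0.02460728, -0.14204581, -0.0610624 , -0.0618545 , -0.01544946,
        0.15153355]), 'joint_torque': array([ 2.51810838e-03, -4.47857702e+01, -4.07568848e+01,  7.00967177e-02,
        2.84593692e-02, -1.24202820e-04]), 'tcp_pos': array([ 0.23631845, -0.55155997,  0.403639  ]), 'orientation': array([-1.79901064e+02, -5.67045798e-03,  2.31930882e+01]), 'contact_force': array([-0.60359988, -0.22017825,  0.53684331]), 'torque': array([ 0.03597371,  0.0001504 , -0.00128975]), 'gripper_force': 0.0, 'opening': 0.0879361609003706}
```

View pics/scene0.png

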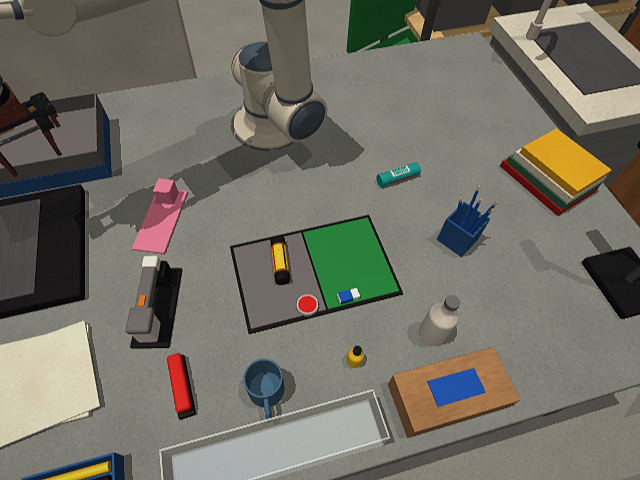

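View pics/side0.png

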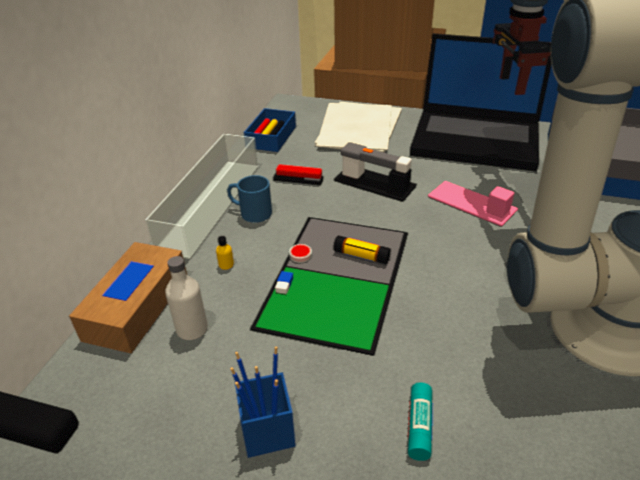

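The scene shows the amber tube at (281,260), on the grey half. A turquoise tube at (399,175) is the look-alike. The scanner sits on the black stand at (150,310), and the pink stand at (163,215) is the other look-alike. The petri dish (307,304) and eraser (348,296) sit at the mat's far edge.

```bash
cat > h.py <<'E'
import numpy as np,cv2
def ray(s,uv,z):
    R=np.array(s["R"]);t=np.array(s["t"]).ravel();C=-R.T@t
    uv=np.atleast_2d(uv).astype(float)
    d=np.c_[(uv[:,0]-s["cx"])/s["fx"],(uv[:,1]-s["cy"])/s["fy"],np.ones(len(uv))]@R
    return C+d*((z-C[2])/d[:,2])[:,None]
def proj(s,X):
    c=np.atleast_2d(X)@np.array(s["R"]).T+np.array(s["t"]).ravel()
    return np.c_[c[:,0]/c[:,2]*s["fx"]+s["cx"],c[:,1]/c[:,2]*s["fy"]+s["cy"]]
def mask(s,lo,hi,roi=None):
    m=cv2.inRange(cv2.cvtColor(s["frame"],cv2.COLOR_RGB2HSV),np.array(lo),np.array(hi))
    if roi:
        k=np.zeros_like(m);k[roi[1]:roi[3],roi[0]:roi[2]]=1;m=m*k
    return m
def big(m):
    c,_=cv2.findContours(m,cv2.RETR_EXTERNAL,cv2.CHAIN_APPROX_NONE)
    return max(c,key=cv2.contourArea)[:,0,:]
E
python3 - <<'E'
from h import *
S={n:dict(np.load(n+"0.npz")) for n in("scene","side")}
s=S["scene"]; q=S["side"]
for n,k,pts in(("scene",s,[(231,245),(368,216),(402,294),(249,332)]),("side",q,[(308,218),(407,233),(374,353),(252,329)])):
    print(n,"mat",ray(k,pts,.006).round(3).tolist())
    g=big(mask(k,(50,120,50),(75,255,255),(200,200,420,360)))
    b=cv2.boxPoints(cv2.minAreaRect(ray(k,g,.006)[:,:2].astype(np.float32)*1000));print("green",b.round(0).tolist())
    y=big(mask(k,(18,120,120),(35,255,255),(250,210,410,300)));print("yellow px",y.mean(0),"pos z.024",ray(k,y.mean(0),.028).round(3))
for nm,k,pts,z in(("dish",s,[(307,304)],.014),("dish",q,[(300,253)],.014),("eraser",s,[(348,296)],.016),("eraser",q,[(284,282)],.016),("standplate",s,[(162,263),(182,267),(168,347),(130,347)],.008),("scanner top head",s,[(127,331),(151,333),(157,307),(133,304)],.078)):
    print(nm,ray(k,pts,z).round(3).tolist())
a=s["frame"][190:350,110:400];b=q["frame"][130:330,240:420]
c=cv2.resize(a,(800,441),interpolation=3);cv2.imwrite("pics/c1.png",c[:,:,::-1])
E
```

```text
scene mat [[0.412, -0.186, 0.006], [0.416, 0.175, 0.006], [0.65, 0.177, 0.006], [0.649, -0.187, 0.006]]
green [[417.0, 173.0], [418.0, -4.0], [641.0, -2.0], [640.0, 174.0]]
yellow px [278.63076923 256.58461538] pos z.024 [[ 0.489 -0.081  0.028]]
side mat [[0.649, -0.18, 0.006], [0.414, -0.182, 0.006], [0.411, 0.179, 0.006], [0.644, 0.182, 0.006]]
green [[419.0, 174.0], [420.0, -4.0], [644.0, -3.0], [643.0, 175.0]]
yellow px [360.36046512 248.30232558] pos z.024 [[ 0.497 -0.076  0.028]]
dish [[0.62, -0.046, 0.014]]
dish [[0.623, -0.044, 0.014]]
eraser [[0.626, 0.051, 0.016]]
eraser [[0.625, 0.054, 0.016]]
standplate [[0.421, -0.357, 0.008], [0.445, -0.311, 0.008], [0.637, -0.363, 0.008], [0.616, -0.443, 0.008]]
scanner top head [[0.611, -0.425, 0.078], [0.628, -0.378, 0.078], [0.573, -0.362, 0.078], [0.552, -0.41, 0.078]]
```

View pics/c1.png

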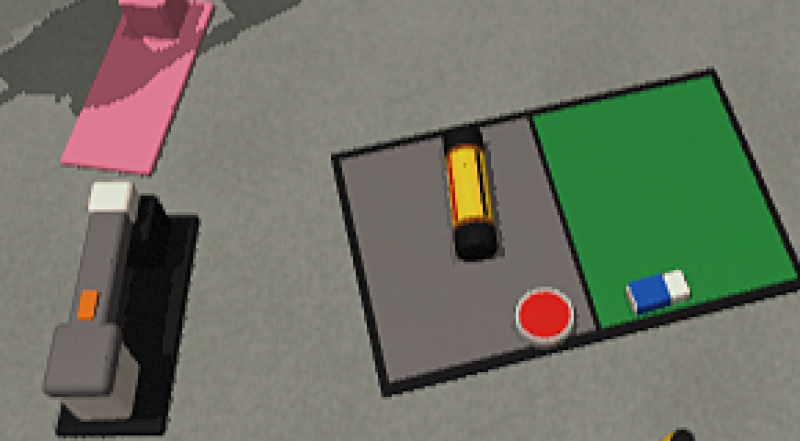

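The crop confirms the amber tube with its yellow sleeve. The black line faces up and towards +y, and the red line is on the −y side. The grey scanner sits on the black stand at lower left. I'll look from close up with the wrist camera next.

```bash
python3 - <<'E'
from station import r
from h import *
r.reach([0.49,-0.08,0.36],[180,0,0])
s=r.snapshot("wrist");np.savez("w1.npz",**s);cv2.imwrite("pics/w1.png",s["frame"][:,:,::-1])
print(r.sense()["clock"],-np.array(s["R"]).T@s["t"],np.array(s["R"]).round(2),s["fx"])
q=dict(np.load("scene0.npz"));print("pot",ray(q,[(440,243),(462,255),(489,232)],0).round(3).tolist())
E
```

```text
2.0917 [ 0.56469568 -0.08007265  0.33974545] [[-0.   -1.   -0.  ]
 [-0.96  0.    0.27]
 [-0.27  0.   -0.96]] 331.28234211552297
pot [[0.539, 0.325, 0.0], [0.586, 0.363, 0.0], [0.541, 0.461, 0.0]]
```

View pics/w1.png

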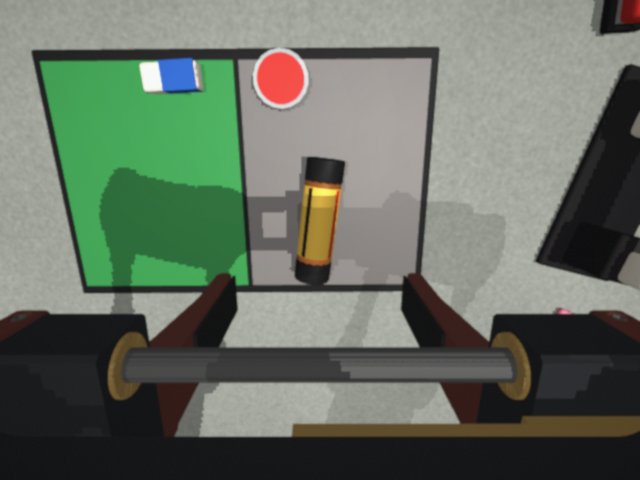

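The wrist view shows the tube at (320,220). The black line is left of the middle (the +y side) and the red line is at the right edge. Next I'll measure the axis and the roll angle.

```bash
cat >> h.py <<'E'
def nray(s,uv):
    R=np.array(s["R"]);t=np.array(s["t"]).ravel()
    d=np.c_[(uv[:,0]-s["cx"])/s["fx"],(uv[:,1]-s["cy"])/s["fy"],np.ones(len(uv))]@R
    return -R.T@t,d/np.linalg.norm(d,axis=1)[:,None]
def axis(s,roi,smin=110,za=.024):
    """tube axis from sleeve edges: returns centre, yaw(deg from +x), rows(l,r)"""
    m=mask(s,(0,smin,60),(38,255,255),roi);c=big(m)
    rows=[];P=[]
    v0,v1=c[:,1].min(),c[:,1].max();pad=(v1-v0)//5
    for v in range(v0+pad,v1-pad):
        u=c[c[:,1]==v][:,0]
        l,r_=u.min()-.5,u.max()+.5
        C,d=nray(s,np.array([[l,v],[r_,v]]));b=d.sum(0);P.append(C+b*((za-C[2])/b[2]));rows.append((v,l,r_))
    P=np.array(P);k,b=np.polyfit(P[:,0],P[:,1],1)
    e=ray(s,[(0.5*(rows[0][1]+rows[0][2]),v0),(.5*(rows[-1][1]+rows[-1][2]),v1)],za+.015)
    xc=e[:,0].mean()
    return np.array([xc,k*xc+b,za]),np.degrees(np.arctan(k)),rows,e
def phi(s,uv,cen,yaw,R=.018):
    """angle round tube (0 up, + toward +y) of pixels on its surface"""
    C,d=nray(s,np.atleast_2d(uv).astype(float));a=np.radians(yaw)
    n=np.array([-np.sin(a),np.cos(a)])
    o=np.array([(C-cen)[:2]@n,C[2]-cen[2]]);q=np.c_[d[:,:2]@n,d[:,2]]
    A=(q**2).sum(1);B=q@o;D=B**2-A*(o@o-R*R)
    t=(-B-np.sqrt(np.maximum(D,0)))/A;p=o+q*t[:,None]
    return np.degrees(np.arctan2(p[:,0],p[:,1]))
E
python3 - <<'E'
from h import *
s=dict(np.load("w1.npz"));roi=(285,150,360,290)
c,yaw,rows,e=axis(s,roi);print(c.round(4),yaw.round(2),rows[0],rows[-1],e.round(3).tolist())
V=cv2.cvtColor(s["frame"],cv2.COLOR_RGB2HSV)
L=[];Rd=[]
for v,l,r_ in rows:
    u=np.arange(int(l)+2,int(r_)-6);x=u[np.argmin(V[v,u,2])];L.append((x,v))
print(phi(s,L,c,yaw).round(0))
v,l,r_=rows[len(rows)//2]
for u in range(int(l)-3,int(r_)+5):print(u,V[v,u],phi(s,(u,v),c,yaw).round(0))
E
```

```text
[ 0.4969 -0.0791  0.024 ] -7.09 (197, np.float64(302.5), np.float64(339.5)) (247, np.float64(297.5), np.float64(332.5)) [[0.537, -0.082, 0.039], [0.457, -0.076, 0.039]]
[39. 38. 38. 37. 37. 36. 36. 36. 35. 38. 38. 38. 37. 37. 36. 36. 35. 39.
 38. 38. 37. 37. 37. 36. 36. 35. 39. 38. 38. 37. 37. 36. 36. 36. 35. 38.
 38. 38. 37. 37. 36. 36. 35. 39. 38. 38. 37. 37. 37. 36. 36.]
296 [15 11 97] [88.]
297 [15 11 94] [88.]
298 [15 12 86] [88.]
299 [18 51 90] [88.]
300 [ 21 127 116] [72.]
301 [ 21 166 135] [64.]
302 [ 22 177 143] [57.]
303 [ 22 175 144] [52.]
304 [ 22 172 126] [47.]
305 [ 21 165  85] [43.]
306 [ 20 128  40] [39.]
307 [ 19 114  38] [35.]
308 [ 21 163  86] [32.]
309 [ 22 174 136] [28.]
310 [ 21 176 158] [25.]
311 [ 21 175 165] [22.]
312 [ 22 175 165] [19.]
313 [ 21 174 167] [16.]
314 [ 22 174 167] [13.]
315 [ 22 175 168] [10.]
316 [ 22 174 169] [7.]
317 [ 22 174 169] [4.]
318 [ 22 174 169] [1.]
319 [ 22 174 169] [-2.]
320 [ 22 175 168] [-5.]
321 [ 22 175 168] [-8.]
322 [ 22 174 167] [-11.]
323 [ 22 174 167] [-14.]
324 [ 22 175 166] [-17.]
325 [ 22 174 164] [-20.]
326 [ 21 175 163] [-23.]
327 [ 22 176 161] [-26.]
328 [ 22 175 160] [-30.]
329 [ 21 176 158] [-33.]
330 [ 22 175 156] [-37.]
331 [ 20 177 151] [-41.]
332 [ 15 185 139] [-45.]
333 [  7 198 126] [-50.]
334 [ 10 192 134] [-55.]
335 [ 17 169 164] [-62.]
336 [ 19 127 167] [-71.]
337 [ 19  62 152] [-85.]
338 [ 15  22 142] [-85.]
339 [ 13  13 140] [-85.]
340 [  9  13 141] [-85.]
```

```bash
python3 - <<'E'
from station import r
from h import *
n=np.array([.1236,.9923,0]);c=np.array([.497,-.079,0])
o=[180,0,-7.1]
r.reach([*c[:2],.30],o)
r.servo_line([*c[:2],.193],speed=.1)
print(r.sense()["contact_force"].round(2))
p=c+n*.158
r.servo_line([*p[:2],.193],speed=.05)
st=r.sense();print(st["contact_force"].round(2),st["clock"])
s=r.snapshot("wrist");np.savez("w2.npz",**s);cv2.imwrite("pics/w2.png",s["frame"][:,:,::-1])
E
```

```text
[ 0.48 -0.72  0.38]
[-0.08 -0.39  0.09] 6.9667
```

View pics/w2.png

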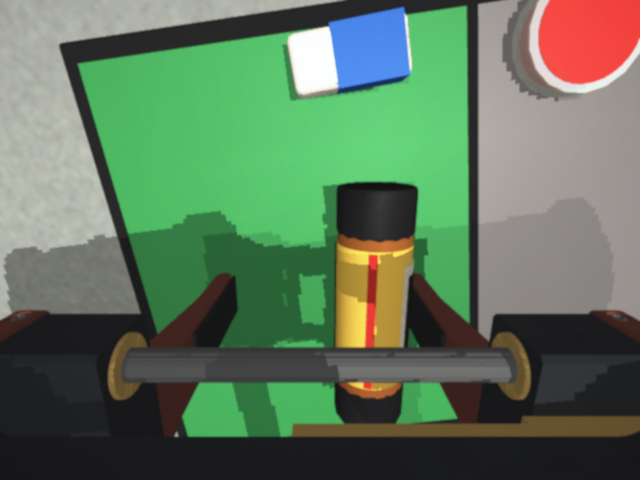

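The tube is rolling cleanly against the trailing finger at (375,290). The red line is near the top and the label edge is just to the right of it. I'll push the remaining ~26 mm slowly, back off, and look from above.

```bash
cat > look.py <<'E'
from station import r
from h import *
def look(tag,n,roi):
    s=r.snapshot("wrist");np.savez(tag+".npz",**s)
    m=mask(s,(0,110,60),(38,255,255),roi);k=cv2.morphologyEx(m,cv2.MORPH_CLOSE,np.ones((25,25),np.uint8))
    c=big(k);S=dict(s)
    # silhouette incl. label: fill sleeve
    f=np.zeros_like(m);cv2.drawContours(f,[cv2.convexHull(c.reshape(-1,1,2))],-1,255,-1)
    rows=[];P=[]
    v0,v1=c[:,1].min(),c[:,1].max();pad=(v1-v0)//5
    for v in range(v0+pad,v1-pad):
        u=np.where(f[v])[0];l,q=u.min()-.5,u.max()+.5
        C,d=nray(s,np.array([[l,v],[q,v]]));b=d.sum(0);P.append(C+b*((.024-C[2])/b[2]));rows.append((v,l,q))
    P=np.array(P);kk,b=np.polyfit(P[:,0],P[:,1],1)
    e=ray(s,[(.5*(rows[0][1]+rows[0][2]),v0),(.5*(rows[-1][1]+rows[-1][2]),v1)],.039)
    x=e[:,0].mean();cen=np.array([x,kk*x+b,.024]);yaw=np.degrees(np.arctan(kk))
    w=mask(s,(0,0,100),(180,75,255))&f
    lab=[]
    for v,l,q in rows:
        u=np.where(w[v]|(mask_row(s,v)&f[v]))[0]
        u=u[(u>l+1)&(u<q-1)]
        if len(u)>3: lab.append((phi(s,(u.min()-.5,v),cen,yaw)[0],phi(s,(u.max()+.5,v),cen,yaw)[0]))
    lab=np.array(lab)
    print(tag,"cen",cen.round(4),"yaw",yaw.round(2),"label edges",np.median(lab,0).round(1) if len(lab) else None,"mid",np.median(lab.mean(1)).round(1) if len(lab) else None,"clock",r.sense()["clock"])
    return s,cen,yaw
def mask_row(s,v):
    h=cv2.cvtColor(s["frame"][v:v+1],cv2.COLOR_RGB2HSV)[0]
    return (h[:,1]<75).astype(np.uint8)*255
E
python3 - <<'E'
from look import *
n=np.array([.1236,.9923,0]);c=np.array([.497,-.079,0]);p=c+n*.184
r.servo_line([*p[:2],.193],speed=.025)
r.wait(.3)
p=c+n*.166
r.servo_line([*p[:2],.193],speed=.04)
r.servo_line([*p[:2],.30],speed=.15)
s=r.snapshot("wrist");np.savez("w3.npz",**s);cv2.imwrite("pics/w3.png",s["frame"][:,:,::-1]);print(r.sense()["clock"])
look("w3",n,(230,130,450,330))
E
```

```text
10.025
w3 cen [0.5155 0.0801 0.024 ] yaw -6.81 label edges [ 39.4 -38.4] mid 0.1 clock 10.075
```

View pics/w3.png

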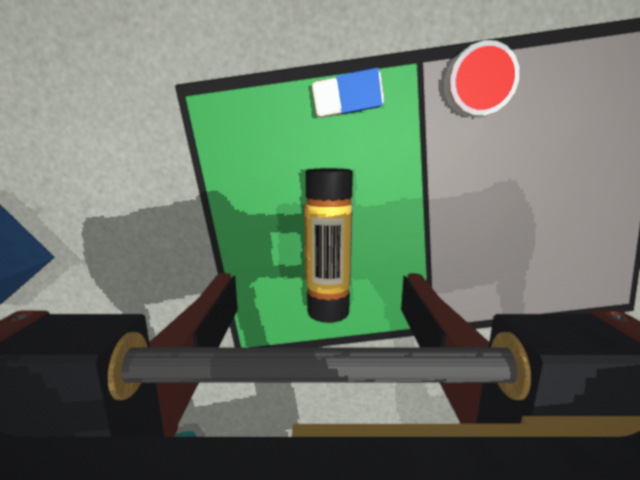

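The wrist view shows the label at (328,250) facing straight up: its measured middle is 0.1° off vertical. The tube centre is at (0.516, 0.080), wholly on green. Next is the scanner, seen from above.

```bash
python3 - <<'E'
from look import *
r.reach([.505,.08,.40],[180,0,-7.1])
r.reach([.517,-.372,.36],[180,0,-15])
s=r.snapshot("wrist");np.savez("w4.npz",**s);cv2.imwrite("pics/w4.png",s["frame"][:,:,::-1]);print(r.sense()["clock"],r.sense()["joints"].round(0))
E
```

```text
12.275 [-39.  11.  69.   0. 100.  66.]
```

View pics/w4.png

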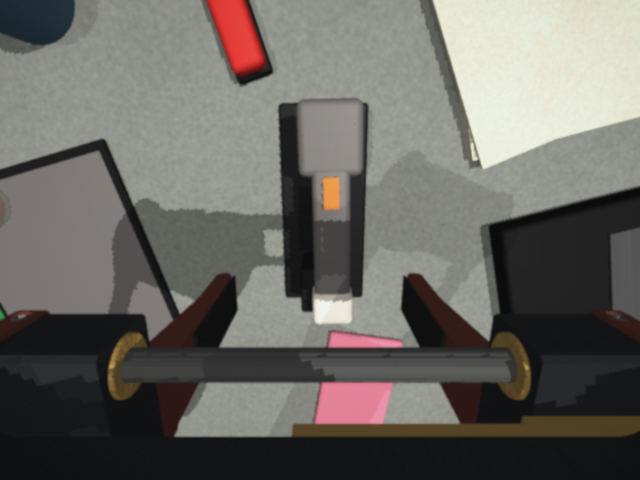

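The wrist view shows the scanner on the black stand: head top corners about (298,100)–(363,174), handle at columns 313–351 from row 174 to row 322.

```bash
python3 - <<'E'
from h import *
s=dict(np.load("w4.npz"))
g=cv2.cvtColor(s["frame"],cv2.COLOR_RGB2GRAY).astype(int)
for v in(190,205,220):
    print(v,g[v,306:358].tolist())
H=ray(s,[(298,100),(362,100),(363,174),(300,173)],.086);print("head",H.round(4).tolist(),H.mean(0).round(4))
L=ray(s,[(313,185),(350,185),(313,300),(351,300)],.086);print("handle",L.round(4).tolist())
P=ray(s,[(279,104),(367,104),(363,297),(287,295)],.008);print("plate",P.round(4).tolist(),P.mean(0).round(4))
E=ray(s,[(332,323)],.086);print("end",E.round(4))
a=(L[0]+L[1]-L[2]-L[3])/2;print("handle yaw",np.degrees(np.arctan2(a[1],a[0])))
a=(P[0]+P[1]-P[2]-P[3]);print("plate yaw",np.degrees(np.arctan2(a[1],a[0])))
E
```

```text
190 [19, 21, 19, 18, 23, 40, 67, 90, 104, 113, 123, 131, 135, 137, 137, 135, 131, 143, 161, 168, 169, 169, 169, 169, 170, 169, 170, 170, 170, 170, 169, 169, 167, 156, 145, 144, 145, 144, 143, 136, 128, 120, 109, 89, 64, 46, 42, 42, 41, 41, 42, 42]
205 [20, 19, 19, 19, 19, 26, 48, 70, 84, 94, 102, 110, 115, 117, 112, 98, 95, 122, 153, 164, 165, 164, 164, 165, 167, 168, 168, 168, 168, 168, 168, 166, 162, 150, 139, 139, 141, 141, 139, 131, 118, 107, 99, 83, 60, 44, 41, 39, 40, 41, 41, 41]
220 [17, 19, 18, 18, 17, 23, 36, 58, 74, 81, 85, 90, 94, 92, 84, 80, 91, 105, 112, 110, 103, 98, 97, 95, 84, 77, 84, 103, 112, 107, 101, 100, 98, 87, 86, 105, 118, 120, 117, 105, 94, 88, 83, 74, 57, 43, 38, 39, 38, 38, 38, 38]
head [[0.6256, -0.3832, 0.086], [0.6139, -0.4272, 0.086], [0.5632, -0.4164, 0.086], [0.5762, -0.3707, 0.086]] [ 0.5947 -0.3994  0.086 ]
handle [[0.565, -0.3778, 0.086], [0.5578, -0.405, 0.086], [0.4728, -0.3528, 0.086], [0.4646, -0.3836, 0.086]]
plate [[0.6378, -0.3633, 0.008], [0.6167, -0.4426, 0.008], [0.4263, -0.3953, 0.008], [0.4499, -0.3157, 0.008]] [ 0.5327 -0.3792  0.008 ]
end [[ 0.4479 -0.3629  0.086 ]]
handle yaw -14.07982027137879
plate yaw -14.075185816882788
```

```bash
python3 - <<'E'
from station import r
from h import *
o=[180,0,-14.1];g=[.530,-.3822]
q=r.snapshot("side");np.savez("sideB.npz",**q)
r.reach([*g,.32],o)
r.servo_line([*g,.236],speed=.08)
print(r.sense()["contact_force"].round(2))
r.grab(35)
a=r.sense();print(a["contact_force"].round(2),a["opening"],a["gripper_force"],a["clock"])
q=r.snapshot("side");np.savez("sideG.npz",**q)
def head(t):
    s=dict(np.load(t));f=s["frame"]
    c=big(mask(s,(5,150,120),(18,255,255),(330,130,420,180)));return c.mean(0)
print("trigger px before/after",head("sideB.npz"),head("sideG.npz"))
r.servo_line([*g,.30],speed=.06)
a=r.sense();print(a["contact_force"].round(2),a["torque"].round(2),a["opening"])
s=r.snapshot("wrist");np.savez("w5.npz",**s)
q=r.snapshot("side");np.savez("sideL.npz",**q)
im=np.hstack([s["frame"][:,:,::-1][::2,::2].copy(),q["frame"][60:260,260:460][:,:,::-1].repeat(2,0).repeat(2,1)[:240,:400]]);cv2.imwrite("pics/w5.png",im)
E
```

```text
[-0.08  0.14 -0.1 ]
[-1.07 -0.28 -0.3 ] 0.029808794672470308 34.941274523735046 14.7417Traceback (most recent call last):
  File "<stdin>", line 14, in <module>
  File "<stdin>", line 13, in head
  File "h.py", line 17, in big
    return max(c,key=cv2.contourArea)[:,0,:]
           ~~~^^^^^^^^^^^^^^^^^^^^^^^
ValueError: max() iterable argument is empty
```

```bash
python3 - <<'E'
from station import r
from h import *
g=[.530,-.3822]
r.servo_line([*g,.30],speed=.06)
a=r.sense();print(a["contact_force"].round(2),a["torque"].round(2),a["opening"],a["orientation"])
s=r.snapshot("wrist");np.savez("w5.npz",**s)
q=r.snapshot("side");np.savez("sideL.npz",**q)
im=np.hstack([s["frame"][:,:,::-1][::2,::2].copy(),q["frame"][80:200,290:490][:,:,::-1].repeat(2,0).repeat(2,1)]);cv2.imwrite("pics/w5.png",im)
E
```

```text
[-1.14  0.5  -1.16] [0.09 0.07 0.04] 0.029886160457516416 [-1.79972496e+02  6.05704544e-02 -1.41001293e+01]
```

View pics/w5.png

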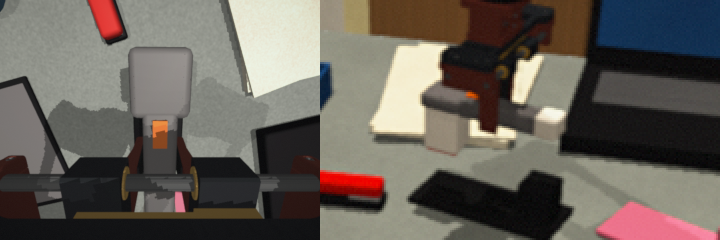

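The scanner is held level and clear of the stand (trigger at (160,133) in the half-size view). I'll measure the head against the TCP, then go to the label.

```bash
python3 - <<'E'
from station import r
from h import *
s=dict(np.load("w5.npz"))
f=s["frame"].astype(int);hsv=cv2.cvtColor(s["frame"],cv2.COLOR_RGB2HSV)
H=ray(s,[(259,97),(383,97),(384,234),(260,234)],.15);c=H.mean(0)
a=np.radians(-14.1);d=c[:2]-[.530,-.3822];w=np.array([d@[np.cos(a),np.sin(a)],d@[-np.sin(a),np.cos(a)]])
print("head rel grip",w.round(4),"size",np.linalg.norm(H[0]-H[1]),np.linalg.norm(H[1]-H[2]))
print(r.sense()["clock"])
g=[.530,-.3822]
r.servo_line([*g,.38],speed=.15)
r.reach([.4505,.0881,.38],[180,0,-7])
s=r.snapshot("scene");np.savez("sc1.npz",**s);q=r.snapshot("side");np.savez("si1.npz",**q)
im=np.hstack([s["frame"][200:320,240:440],q["frame"][210:330,260:460]])[:,:,::-1].repeat(2,0).repeat(2,1);cv2.imwrite("pics/v6.png",im)
print(r.sense()["clock"],r.sense()["contact_force"])
E
```

```text
head rel grip [ 0.0665 -0.0001] size 0.044629926528537374 0.05100026596686591
16.1083
18.6333 [ 0.56101985 -0.42590116 -1.87867666]
```

View pics/v6.png

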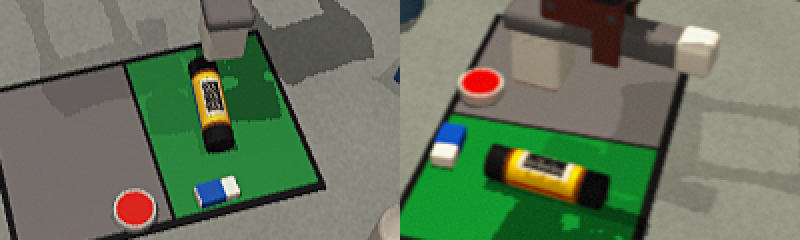

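Both views show the tube label-up at scene (345,247) and side (331,292). I'll cross-check its position, then scan.

```bash
python3 - <<'E'
from station import r
from h import *
for t,roi in(("sc1.npz",(333,225,360,275)),("si1.npz",(300,270,370,315))):
    s=dict(np.load(t));y=mask(s,(15,110,60),(38,255,255),roi)
    f=cv2.morphologyEx(y,cv2.MORPH_CLOSE,np.ones((15,15),np.uint8))
    h=np.zeros_like(f);cv2.drawContours(h,[cv2.convexHull(big(f).reshape(-1,1,2))],-1,1,-1)
    w=cv2.morphologyEx(mask(s,(0,0,0),(180,90,255),roi)*cv2.erode(h,np.ones((3,3))),cv2.MORPH_CLOSE,np.ones((5,5),np.uint8))
    b=cv2.minAreaRect(big(w));print(t,b,ray(s,b[0],.0415).round(4))
s=dict(np.load("w3.npz"))
print("w3 label",ray(s,[(313,220),(342,220),(340,284),(312,282),(328,250)],.041).round(4).tolist())
E
```

```text
sc1.npz ((345.7307434082031, 247.6538543701172), (18.827146530151367, 9.021341323852539), 78.69007110595703) [[0.5143 0.0793 0.0415]]
si1.npz ((332.234619140625, 292.97308349609375), (26.57485580444336, 8.595168113708496), 15.255120277404785) [[0.5146 0.0851 0.0415]]
w3 label [[0.5412, 0.0878, 0.041], [0.5386, 0.0668, 0.041], [0.4886, 0.0736, 0.041], [0.4929, 0.0948, 0.041], [0.517, 0.0796, 0.041]]
```

```bash
python3 - <<'E'
from station import r
from h import *
r.servo_line([.449,.0891,.330],[180,0,-7],speed=.08)
r.wait(.5)
a=r.sense();print(a["tcp_pos"].round(4),a["orientation"].round(2),a["joint_vel"].round(2),a["clock"])
q=r.snapshot("side");np.savez("si2.npz",**q);s=r.snapshot("scene");np.savez("sc2.npz",**s)
im=np.hstack([s["frame"][160:310,240:440],q["frame"][180:330,250:450]])[:,:,::-1].repeat(2,0).repeat(2,1);cv2.imwrite("pics/v7.png",im)
r.wait(1.5)
print(r.sense()["clock"])
E
```

```text
[0.449  0.0891 0.3301] [-1.8e+02 -1.0e-02 -7.0e+00] [-0.07  0.11  0.05  0.03 -0.11  0.05] 19.9083
21.5083
```

View pics/v7.png

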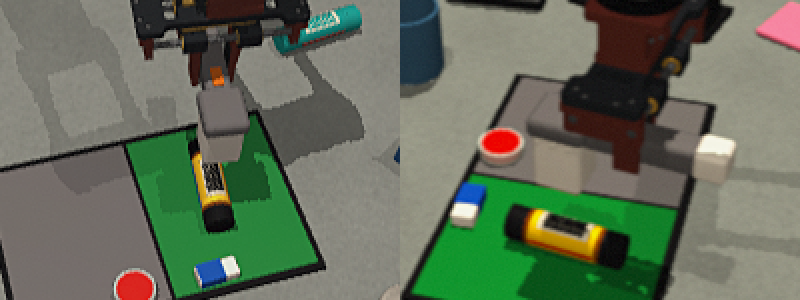

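The scanner head is over the label in both views: scene crop (222,135), side crop (563,165). Before leaving, I'll check that against the projected pose.

```bash
python3 - <<'E'
from h import *
a=np.radians(-7);ex=np.array([np.cos(a),np.sin(a)]);ey=np.array([-ex[1],ex[0]])
im=[]
for t,(x0,y0) in(("sc2.npz",(260,180)),("si2.npz",(290,210))):
    s=dict(np.load(t));k=s["frame"][y0:y0+120,x0:x0+100][:,:,::-1].repeat(4,0).repeat(4,1).copy()
    for z,col in((.102,(0,0,255)),(.18,(255,0,255))):
        P=[[*(np.array([.515,.081])+ex*i*.024+ey*j*.022),z] for i,j in((1,1),(1,-1),(-1,-1),(-1,1))]
        cv2.polylines(k,[((proj(s,P)-[x0,y0]+.5)*4).astype(np.int32)],True,col,1)
    c=((proj(s,[[.515,.081,.042]])[0]-[x0,y0]+.5)*4).astype(int);cv2.circle(k,tuple(map(int,c)),4,(255,255,0),1);im.append(k)
cv2.imwrite("pics/v8.png",np.hstack(im))
E
```

```text
(no output)
```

View pics/v8.png

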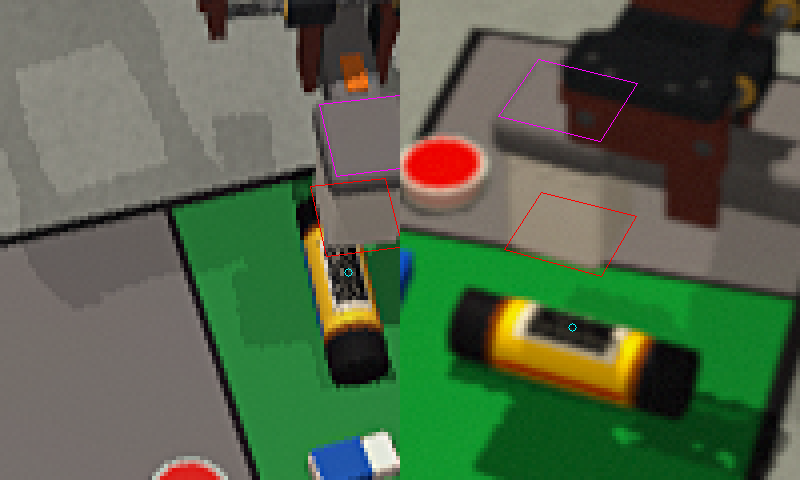

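The projected head outlines and label centre match both images. The scan has been held for over 2 s, so I'll return the scanner.

```bash
python3 - <<'E'
from station import r
from h import *
g=[.530,-.3822];o=[180,0,-14.1]
r.servo_line([.449,.0891,.38],speed=.1)
r.reach([*g,.38],o)
r.servo_line([*g,.29],speed=.12)
s=r.snapshot("wrist")
r.servo_line([*g,.245],speed=.05)
r.servo_line([*g,.2362],speed=.015)
r.wait(.3);a=r.sense();print(a["contact_force"].round(2),a["tcp_pos"].round(4),a["clock"])
r.let_go();r.wait(.3)
r.servo_line([*g,.33],speed=.08)
r.reach([.517,-.372,.36],[180,0,-15])
s=r.snapshot("wrist");np.savez("w9.npz",**s)
q=r.snapshot("side");np.savez("si9.npz",**q);c=r.snapshot("scene");np.savez("sc9.npz",**c)
w0=np.load("w4.npz")["frame"];print("clock",r.sense()["clock"],"shift",cv2.phaseCorrelate(*[cv2.cvtColor(f,cv2.COLOR_RGB2GRAY)[90:330,290:370].astype(np.float32) for f in(w0,s["frame"])]))
top=np.hstack([w0[80:340,260:390],s["frame"][80:340,260:390],q["frame"][130:390,240:430]])
cv2.imwrite("pics/v9.png",cv2.resize(top,None,fx=1.7,fy=1.7)[:,:,::-1])
E
```

```text
[-0.87 -0.37 -0.83] [ 0.53   -0.3822  0.2362] 26.9333
clock 29.9833 shift ((-1.241493999698001, 0.4816651120554809), 0.3675794610381126)
```

View pics/v9.png

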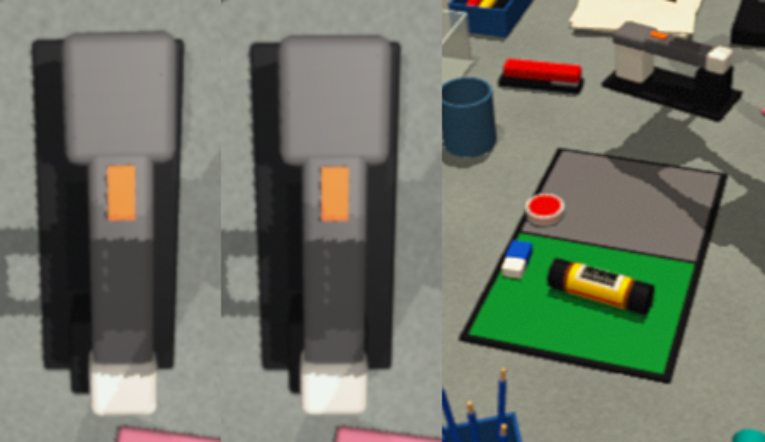

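The before and after views match, with the scanner back on its stand to within about 1–2 mm. The tube still lies label-up on green, and the dish and eraser have not moved. The gripper is clear, so I'm handing in.

```bash
python3 -c "
from station import r
print(r.hand_in())"
```

```text
the job is handed in; nothing more can be done
None
```

I rolled the tube onto the green half label-up, held the scanner 6 cm above the label for about 2 s, put it back on its stand within about 1–2 mm of where it was, and handed the job in at about 30 s on the robot's clock; no verdict came back.

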